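Close the empty cigar mould and hold the other top ready over the filled one

TASK

Two wooden cigar moulds lie open, bottoms with brass pins on the left and tops with bar handles on the right: an oblong one for stout cigars, its bottom filled with four bunches, and a nearly square one for slim cigars, which is empty. Close the empty mould with the top that matches it, fully down on its pins, and let go; then carry the other top across and hold it level and in line over the filled mould, about a centimetre clear of the pin tips, so that I can straighten the bunches before it comes down. Finish while still holding it there in the gripper; neither top may ever touch the filled mould or its bunches, and do not shift that mould or knock the cutter, glass bowl, paste pot or weight that stand in between.

Things in the scene. Friction and masses are not known exactly. Their poses are not given: they have to be found in the camera images.
- stout_bottom_face (a point): Bottom of the oblong (stout) mould: loose dark wood block 88 (x) x 152 (y) x 19 mm; 4 half-round cavities 24 mm wide, each filled with a bunch, which rises 8 mm above the face and sticks out 11 mm at both sides. Two 7 mm round-nosed brass pins rise 14 mm above its face at x = 0, y = +-65 mm. Point: centre of its upper face, 19 mm above the bench; x along the cavities, y from pin to pin, z up
- slim_bottom_face (a point): Bottom of the nearly square (slim) mould, empty: loose dark wood block 124 (x) x 129 (y) x 19 mm; 5 half-round cavities 14 mm wide. With its top closed on it, face lies on face. Two 7 mm round-nosed brass pins rise 14 mm above its face at x = 0, y = +-53.5 mm. Point: centre of its upper face, 19 mm above the bench; x along the cavities, y from pin to pin, z up
- stout_top_centre (a point): Top of the oblong (stout) mould, face down: 88 (x) x 152 (y) x 19 mm, 4 cavities. 10 mm bores through it at x = 0, y = +-65 mm; fits either way round. Bar handle 96 (y) x 24 (x) x 20 mm on two posts 52 mm apart: bar from 40 to 60 mm above the underside. 0.2 to 0.3 kg. Point: its middle, 30 mm above its underside, 20 mm below the bar's centre; x along the cavities, y along the bar, z up
- slim_top_centre (a point): Top of the nearly square (slim) mould, face down: 124 (x) x 129 (y) x 19 mm, 5 cavities. 10 mm bores through it at x = 0, y = +-53.5 mm; fits either way round. Bar handle 96 (y) x 24 (x) x 20 mm on two posts 52 mm apart: bar from 40 to 60 mm above the underside. 0.2 to 0.3 kg. Point: its middle, 30 mm above its underside, 20 mm below the bar's centre; x along the cavities, y along the bar, z up
- bunch_1: One of the four light brown bunches lying in the cavities of the stout bottom half, loose, about 22 mm thick and 110 mm long; origin in the middle of its underside, y along its length
- bunch_2: One of the four light brown bunches lying in the cavities of the stout bottom half, loose, about 22 mm thick and 110 mm long; origin in the middle of its underside, y along its length
- bunch_3: One of the four light brown bunches lying in the cavities of the stout bottom half, loose, about 22 mm thick and 110 mm long; origin in the middle of its underside, y along its length
- bunch_4: One of the four light brown bunches lying in the cavities of the stout bottom half, loose, about 22 mm thick and 110 mm long; origin in the middle of its underside, y along its length
- tuck_cutter: Wooden tuck cutter with a lever blade, 311 mm long (x), 110 mm wide, 62 mm high, standing loose between the tops and the bottoms, handle towards the robot; origin on the bench in the middle of its length. Leave it alone
- footed_glass: Cut glass bowl on a foot, 100 mm across, 80 mm high, standing loose behind the cutter; origin under its centre. Leave it alone
- paste_pot: Stoneware paste pot, 62 mm across, 49 mm high, standing loose behind the cutter; origin under its centre. Leave it alone
- brass_weight: Brass weight with a knob, 26 mm across, 43 mm high, standing loose behind the cutter; origin under its centre. Leave it alone
- stout_top: The same top half of the stout mould as the point stout_top_centre; origin in the middle of its underside
- slim_top: The same top half of the slim mould as the point slim_top_centre; origin in the middle of its underside
- stout_bottom: The same bottom half of the stout mould as the point stout_bottom_face; origin in the middle of its underside

How it is judged:
By the outcome, as a careful person would: the job done as asked, in the order asked, and still so for the second after the job is handed in, while the arm keeps its last pose, push and grip.
It also fails if it takes over 69 s, if anything falls off the work surface, if the arm or the gripper's body presses on something with over 40 N, if the wrist force passes 120 N, or if a joint passes its speed limit or range.

ROBOT

A 7-joint arm with a two-finger parallel gripper is mounted at the origin on a cart in front of the work surface, level with it; the furniture and walls round the work are solid. World frame = base frame: x ahead of the robot, y to its left, z up, the work surface at z = 0. Lengths are in mm, angles in rad, forces in N, time in s.
With the tool pointing down it reaches from about 400 to 900 mm from the base axis. Payload 5.6 kg.
Tool frame: the origin (TCP) lies midway between the tips of the shut fingers; the grasp point (between the pads) lies 19 mm behind it; x points along the fingers, y is the direction in which the jaws open and shut, and the axes are right-handed (so a half turn about x gives the same grasp; the last joint's range is limited). The gripper opens to 92 mm and grips with 3 to 60 N. Pads are 20 mm wide; open, the fingers measure 128 mm over their backs; the gripper's body (75 mm by 189 mm) begins 69 mm behind the grasp point.
Start: joints at [-1.393, 0.468, -0.012, 1.603, 0.006, 1.071, -0.056], TCP at [142.398, 634.217, 214.592] pointing down, gripper open.
Joint ranges: [-2.53, 2.53], [-0.31, 2.02], [-1.57, 1.55], [0.28, 2.44], [-1.29, 4.43], [0.15, 1.84], [-2.92, 2.92]. Speed limits (rad/s): [2.57, 2.57, 3.14, 3.14, 3.14, 3.14, 3.14].

INTERFACE

Orientations are given as a rotation vector (axis times angle).
In Python, from cell import robot, grip, kin, viewer gives the robot as it stands. Calls block until the motion is done:
- robot.movep(position, orientation): joint-space move of the TCP to a pose.
- robot.servo_line(position, feed=150, rotation=None): straight line of the TCP; rotation=None keeps the orientation; feed is the mean speed in mm/s.
- robot.goto_joints(angles): joint-space move.
- grip(opening, newtons=None): opening from 0.0 (shut) to 1.0 (fully open); newtons is the grip in N (None keeps the last); returns when the fingers have stopped.
- robot.hold(seconds).
- kin.ik(position, orientation): joint angles nearest the present ones, or None.
- robot.observe(): the state.
- viewer.read_camera(name): name is "side" or "top" or "wrist"; returns the picture (480x640x3 uint8, red, green, blue); there is no depth.
- viewer.camera_info(name): a dict with "camera_matrix" (3x3 intrinsics, pixels), "R" (3x3) and "t" (3): a world point X has camera coordinates R X + t. Camera axes: x right, y down, z forward; pixel columns grow to the right and rows downward; lengths in mm; the calibration is good to about 2 mm. A picture is of the moment at which its call begins: read the wrist's pose just before it. camera_info takes no time and is no camera call; for the wrist camera it gives the pose at the moment of the call.
A pose or a line that the arm cannot do raises robot.IKError and nothing moves.
- robot.job_done(): hands the job in, once; it reports no verdict.
Trained networks look in the newest picture that a camera, given by its name, has taken for a name from the list of things; names that differ only in an ending like _2 or _b are one class to them, and where a whole thing is asked for, a point or a joint stands for the part that bears it (a point fixed in the world has none). Each returns a list of dicts, best first, with "confidence" (0 to 1); they miss things now and then, are a little off and sometimes report something else, mostly with a low value. They report only what shows in the picture. A call takes as long as a camera call.
- viewer.silhouettes(name, camera): "mask" (480x640 bool, what is visible of it).
- viewer.pinpoint(name, camera): "at" ([x, y, z] in mm, in the coordinates of the camera as it stood for that picture, good to about 4 mm: a listed point, or the origin of a listed thing).
The state is a dict: "t": time; "joints": joint angles; "joint_velocities": joint speeds; "joint_torque": joint torques, N m; "tcp_pos": TCP position; "tcp_rot": TCP orientation; "contact_force": force on the tool from outside, world axes, zero at the start; "wrist_torque": the same for the moment, N m; "grip_width": opening from 0.0 (shut) to 1.0 (fully open).
Only numpy, scipy, OpenCV 4.12 (cv2) and the standard library are available. Lean on these libraries where they do the work, as an engineer would, in place of code of your own. Each camera call takes 0.05 s, during which the arm holds its last target.

## Working session

There is one attempt and no reset: what is moved stays moved. The work goes in short steps, each a Python script; the robot and the scene stay as the last script left them, time stands still between calls to the robot, and variables do not carry over. Pictures are saved under pics/ and viewed, and the job is handed in when it is done.

```bash
ls; mkdir -p pics
cat > h.py <<'E'
import numpy as np, cv2
from cell import robot, grip, kin, viewer
def snap(c,fn):
    im=viewer.read_camera(c); cv2.imwrite('pics/'+fn,im[:,:,::-1]); return im
def w(c,p,info=None):
    i=info or viewer.camera_info(c); return np.array(i['R']).T@(np.array(p)-np.array(i['t']))
def proj(c,X,info=None):
    i=info or viewer.camera_info(c); q=np.array(i['camera_matrix'])@(np.array(i['R'])@np.array(X)+np.array(i['t'])); return q[:2]/q[2]
def ray(c,uv,z,info=None):
    i=info or viewer.camera_info(c);R=np.array(i['R']);C=-R.T@np.array(i['t'])
    d=R.T@np.linalg.inv(np.array(i['camera_matrix']))@np.array([uv[0],uv[1],1.]);return C+d*(z-C[2])/d[2]
E
python3 - <<'E'
from h import *
np.set_printoptions(precision=1,suppress=True)
for c in ['top','side','wrist']:
    snap(c,c+'0.png')
for c in ['top','side']:
  for n in ['stout_bottom_face','slim_bottom_face','stout_top_centre','slim_top_centre','tuck_cutter','footed_glass','paste_pot','brass_weight']:
    print(c,n,[(w(c,d['at']),round(d['confidence'],2)) for d in viewer.pinpoint(n,c)[:3]])
o=robot.observe();print(o)
E
```

```text
pics
top stout_bottom_face [(array([431.9, 225.7,  20.3]), 0.83), (array([735.6, 104. ,  -0.4]), 0.51)]
top slim_bottom_face [(array([612.4, 298.5,  17.8]), 0.86)]
top stout_top_centre [(array([ 404.1, -251. ,   31. ]), 0.77)]
top slim_top_centre [(array([ 603.6, -247. ,   32.7]), 0.92)]
top tuck_cutter [(array([471.5,   9.6,  -1. ]), 0.76)]
top footed_glass [(array([736.8, -49.4,  -0.3]), 0.96)]
top paste_pot [(array([737.2, 104. ,   1. ]), 0.78)]
top brass_weight [(array([705.9,  44.4,   3.4]), 0.67)]
side stout_bottom_face [(array([430. , 224.1,  16.5]), 0.78), (array([429.7, 221.7,   0.9]), 0.68)]
side slim_bottom_face []
side stout_top_centre [(array([ 394.2, -247.7,   27.7]), 0.81)]
side slim_top_centre [(array([ 601.9, -246.3,   30.5]), 0.63), (array([433.7, 230.1,  16.7]), 0.63)]
side tuck_cutter [(array([467.4,   6.6,   1.3]), 0.92)]
side footed_glass [(array([736.4, -52.8,  -1.5]), 0.68)]
side paste_pot [(array([733.8, 102.4,   0.4]), 0.65), (array([423.2, 188. ,   6.1]), 0.36), (array([470.7,   9.8,   0.9]), 0.33)]
side brass_weight [(array([710.4,  50.2,   2.4]), 0.65), (array([ 398.8, -247.9,    2.9]), 0.63)]
{'t': 0.95, 'joints': array([-1.4,  0.5, -0. ,  1.6,  0. ,  1.1, -0.1]), 'joint_velocities': array([-0., -0.,  0., -0.,  0.,  0.,  0.]), 'joint_torque': array([ -0. , -52. ,  -0. , -24.4,  -0.1,   0. ,   0. ]), 'tcp_pos': array([142.4, 634.2, 214.6]), 'tcp_rot': array([ 0.2,  1.6, -0.2]), 'contact_force': array([-0.3, -0.3, -0.8]), 'wrist_torque': array([ 0.,  0., -0.]), 'grip_width': 0.997679235900265}
```

View pics/top0.png

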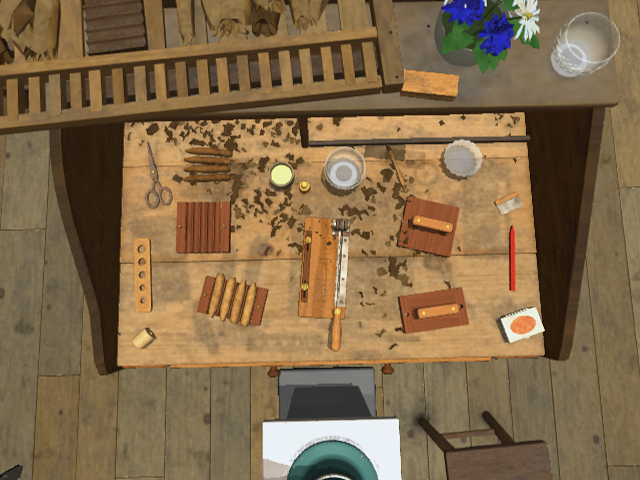

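View pics/side0.png

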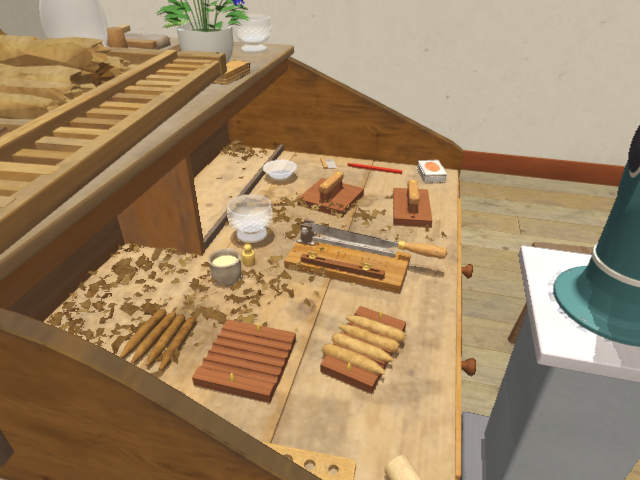

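View pics/wrist0.png

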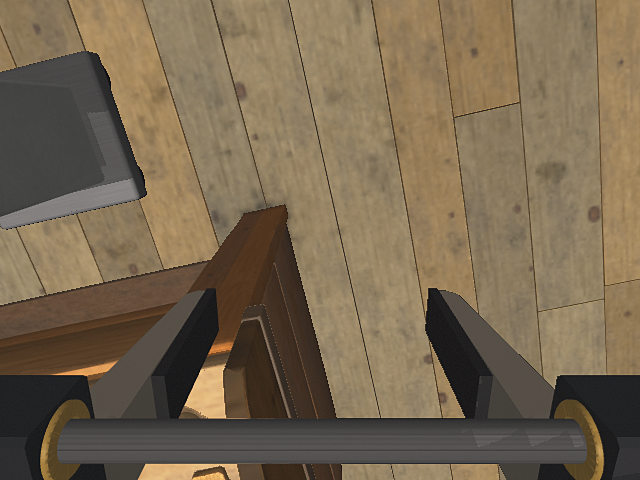

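```bash
cat >> h.py <<'E'
from scipy.spatial.transform import Rotation as Ro
np.set_printoptions(precision=2,suppress=True)
def rot(a):
    x=np.array([0,0,-1.]);y=np.array([np.cos(a),np.sin(a),0]);z=np.cross(x,y)
    return Ro.from_matrix(np.c_[x,y,z]).as_rotvec()
E
python3 - <<'E'
from h import *
o=robot.observe();M=Ro.from_rotvec(o['tcp_rot']).as_matrix();print(M)
i=viewer.camera_info('wrist');R=np.array(i['R']);C=-R.T@np.array(i['t'])
print('cam in tool',M.T@(C-o['tcp_pos']),'axes in tool',(R@M).tolist(),i['camera_matrix'])
for nm,p in [('slimb',(612,298)),('stb',(431,225)),('slt',(603,-247)),('stt',(404,-251))]:
  for a in (0,np.pi/2,np.pi,-np.pi/2):
    for z in (35,350):
      q=kin.ik([*p,z],rot(a)); print(nm,round(a,2),z,q)
# wall top heights from camera side/top
i=viewer.camera_info('side');R=np.array(i['R']);print('side C',-R.T@np.array(i['t']))
i=viewer.camera_info('top');R=np.array(i['R']);print('top C',-R.T@np.array(i['t']))
for uv in [(60,115),(120,115),(105,370),(120,365),(320,105)]:
  print(uv,ray('top',uv,0),ray('top',uv,300))
E
```

```text
[[ 0.    0.22  0.98]
 [ 0.    0.98 -0.22]
 [-1.    0.    0.  ]]
cam in tool [-170.11   -0.6   -84.07] axes in tool [[-0.0012984321728191227, 0.9999991567271426, -2.4877672310515032e-05], [-0.2979718004841551, -0.00036314888438544296, 0.9545746038100534], [0.9545737898089001, 0.0012468632217532756, 0.2979720207368181]] [[427.37   0.   321.59]
 [  0.   427.37 240.55]
 [  0.     0.     1.  ]]
slimb 0 35 [-0.77  0.75  0.39  1.65 -0.37  0.82 -0.22]
slimb 0 350 [-0.82  0.45  0.48  1.38 -0.21  1.37 -0.34]
slimb 1.57 35 [-0.57  0.72  0.1   1.63 -0.09  0.79  1.14]
slimb 1.57 350 [-0.64  0.43  0.21  1.36 -0.09  1.36  1.14]
slimb 3.14 35 [-0.34  0.74 -0.24  1.62  0.22  0.81  2.47]
slimb 3.14 350 [-0.45  0.44 -0.08  1.35  0.03  1.36  2.61]
slimb -1.57 35 [-0.91  0.8   0.61  1.66 -0.56  0.87 -1.64]
slimb -1.57 350 [-0.98  0.49  0.73  1.39 -0.33  1.39 -1.82]
stb 0 35 [-0.86  0.5   0.38  2.14 -0.34  0.56 -0.24]
stb 0 350 [-1.01  0.05  0.48  1.84 -0.02  1.26 -0.52]
stb 1.57 35 [-0.65  0.48  0.12  2.12 -0.11  0.55  1.12]
stb 1.57 350 [-0.78  0.06  0.24  1.83 -0.01  1.26  1.04]
stb 3.14 35 [-0.38  0.4
[... 746 characters left out ...]
  1.27  0.35]
stt 1.57 35 [-0.04  0.54  0.64  2.17 -0.57  0.6   2.6 ]
stt 1.57 350 [ 0.71  0.06 -0.23  1.82  0.02  1.26  2.04]
stt 3.14 35 [-0.46  1.01  1.34  2.19 -1.2   1.08 -1.57]
stt 3.14 350 [-0.57  0.    1.09  1.89 -0.    1.26 -2.62]
stt -1.57 35 [-0.1   0.56  0.73  2.18 -0.65  0.63 -0.47]
stt -1.57 350 [-1.07 -0.2   1.45  1.89  0.21  1.28 -1.26]
side C [378.33 759.6  583.95]
top C [ 437.65   19.45 1099.42]
(60, 115) [912.24 667.96   0.  ] [782.74 491.   300.  ]
(120, 115) [908.52 514.92   0.  ] [780.04 379.72 300.  ]
(105, 370) [277.3  529.29   0.  ] [321.06 390.17 300.  ]
(120, 365) [287.98 494.16   0.  ] [328.82 364.63 300.  ]
(320, 105) [922.86   4.39   0.  ] [790.46   8.49 300.  ]
```

Run:
```python
from h import *
o=robot.observe()
robot.servo_line([142,634,360],feed=250)
robot.movep([520,320,300],rot(0))
snap('wrist','w1.png')
i=viewer.camera_info('wrist')
for n in ['stout_bottom_face','slim_bottom_face']:
    print(n,[(w('wrist',d['at'],i),round(d['confidence'],2)) for d in viewer.pinpoint(n,'wrist')[:3]])
o=robot.observe();print(o['t'],o['joints'],o['tcp_pos'])
```

```text
stout_bottom_face [(array([434.75, 230.23,  17.48]), 0.8), (array([428.9 , 213.52,  10.62]), 0.17)]
slim_bottom_face [(array([611.31, 301.71,  20.12]), 0.67)]
3.6333 [-0.96  0.34  0.45  1.63 -0.16  1.21 -0.47] [519.34 321.3  299.98]
```

View pics/w1.png

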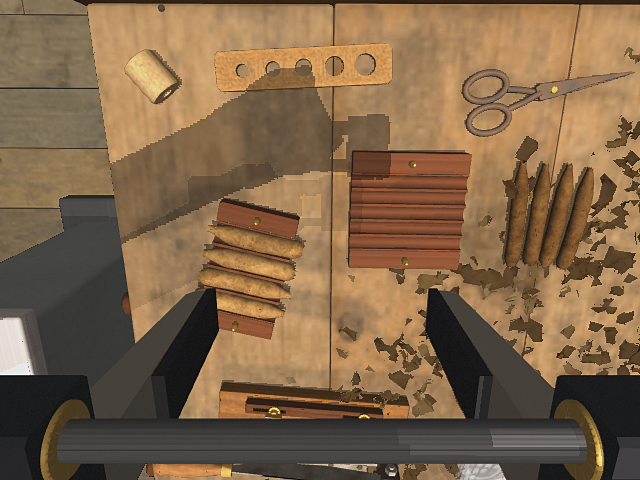

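Run:
```python
from h import *
im=cv2.imread('pics/w1.png')
def z(u,v,s=30,k=9):
    return cv2.resize(im[v-s:v+s,u-s:u+s],None,fx=k/2,fy=k/2,interpolation=cv2.INTER_NEAREST)
cv2.imwrite('pics/z1.png',np.vstack([np.hstack([z(412,164),z(405,261)]),np.hstack([z(257,221),z(235,326)])]))
hsv=cv2.cvtColor(im,cv2.COLOR_BGR2HSV)
for u,v in [(412,164),(405,261),(257,221),(235,326)]:
    c=hsv[v-8:v+9,u-8:u+9]; 
    print(u,v); print(c[4:13,3:14,0]); 
print(robot.observe()['tcp_pos'])
```

```text
412 164
[[10 10  9  9 12 16 11  9 10 10 10]
 [10 10 10 20 20 21 20 16 10  9  9]
 [ 9  9 19 20 18 19 19 19 17  9  9]
 [10 11 19 20 19 19 18 18 19 14  9]
 [10 11 20 19 19 18 17 24 25 16 10]
 [11 10 16 19 20 18 21 30 29 15  9]
 [11 10  9 16 20 20 19 26 22  9  9]
 [10 10  9  9 11 17 16 15  8  8 10]
 [10 10 10  9  9  9  8  9  9 10 10]]
405 261
[[10  9 12 16 20 18 11  9 10 10 10]
 [10 11 19 20 20 21 21 10 10 10 10]
 [10 16 20 20 19 19 20 14 10 10 11]
 [ 9 15 19 19 19 19 19 20  9  9 10]
 [10 12 20 19 18 19 19 20 14 10 10]
 [10  9 19 20 18 19 18 19 15 10 10]
 [ 9  9 13 20 20 18 23 22 12  9 10]
 [10 11  9 10 19 23 30 24 11  9 10]
 [10 10 10  9  9 12 18 11  8  9 10]]
257 221
[[11 10 10  8 16 16 12  9 10 10 11]
 [10  9  9 16 20 20 20 21  9  9 10]
 [ 8  8 12 18 19 19 20 21 13 10 10]
 [10  9 19 20 19 19 18 20 17  9 10]
 [ 9 11 20 19 18 19 19 20 18  9  9]
 [10 11 19 19 18 19 19 21 12  9  9]
 [10  9 20 24 20 19 20 15 10 10 10]
 [10  9 13 22 21 21 15  9 10 10 10]
 [ 9  9  8 13 12  9  9 10 10  9 10]]
235 326
[[10 10 10 13 19 20 21 16  9  9  9]
 [10 10  9 21 19 20 19 22 14 10 10]
 [11 10 15 19 20 18 19 21 14 10 10]
 [10  9 19 19 19 19 18 20 11 11 11]
 [10 10 19 19 19 19 20 21 10 11 11]
 [10 11 19 19 19 19 19 18  9  9 10]
 [ 9  9 19 18 19 19 20  9  9  9  9]
 [ 9  7 22 23 19 20 13  9 10 11 10]
 [ 9  7 18 27 18  9  8  9  9 10 10]]
[519.34 321.3  299.98]
```

View pics/z1.png

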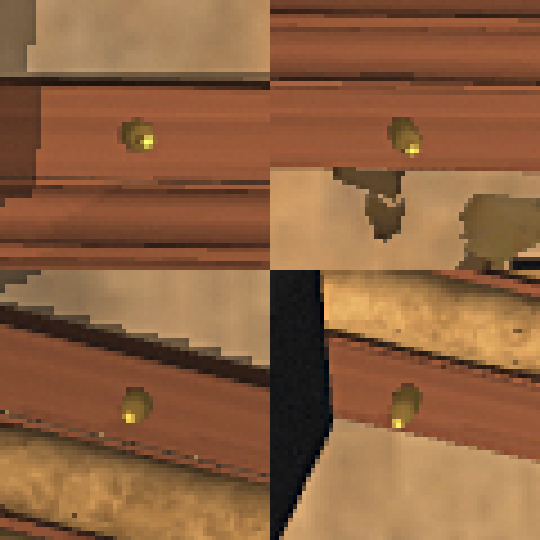

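```bash
cat >> h.py <<'E'
def pins(im,seeds,z=25.5,info=None,cam='wrist',r=9):
    """im RGB; seeds uv"""
    hsv=cv2.cvtColor(im,cv2.COLOR_RGB2HSV); out=[];uvs=[]
    for u,v in seeds:
        u,v=int(u),int(v); c=hsv[v-r:v+r+1,u-r:u+r+1]
        m=((c[...,0]>=15)&(c[...,0]<=34)&(c[...,1]>90)).astype(np.uint8)
        n,l,s,ce=cv2.connectedComponentsWithStats(m)
        k=1+np.argmax(s[1:,4]); uv=ce[k]+[u-r,v-r]; uvs.append((*uv,s[k,4])); out.append(ray(cam,uv,z,info))
    return np.array(out),np.array(uvs)
E
python3 - <<'E'
from h import *
im=cv2.imread('pics/w1.png')[:,:,::-1].copy()
for nm,s,d in [('slim',[(412,164),(405,261)],107),('stout',[(257,221),(235,326)],130)]:
    P,uv=pins(im,s); v=P[0]-P[1]
    print(nm,P,uv,'len',np.linalg.norm(v),d,'c',P.mean(0),'yaw',np.arctan2(-v[0],v[1]))
robot.servo_line([520,320,400],feed=400)
# swing across
o=robot.observe(); q=np.array(o['joints']); print(q)
q2=q.copy(); q2[0]+=0.0
robot.movep([510,-200,330],rot(0))
im=snap('wrist','w2.png')
i=viewer.camera_info('wrist')
for n in ['stout_top_centre','slim_top_centre']:
    print(n,[(w('wrist',d['at'],i),round(d['confidence'],2)) for d in viewer.pinpoint(n,'wrist')[:3]])
o=robot.observe();print(o['t'],o['joints'],o['tcp_pos'])
E
```

```text
slim [[613.39 350.37  25.5 ]
 [611.66 244.06  25.5 ]] [[412.31 163.76  45.  ]
 [404.45 260.7   44.  ]] len 106.32235339821823 107 c [612.53 297.21  25.5 ] yaw -0.016261436228015045
stout [[450.34 289.24  25.5 ]
 [417.05 153.27  25.5 ]] [[256.79 220.76  42.  ]
 [233.24 333.42  71.  ]] len 139.98052546527677 130 c [433.69 221.26  25.5 ] yaw -0.24012579581379284
[-0.97  0.28  0.47  1.48 -0.13  1.41 -0.49]
stout_top_centre [(array([ 396.88, -250.71,   26.67]), 0.87)]
slim_top_centre [(array([ 604.78, -248.46,   32.05]), 0.88)]
6.0833 [-0.51  0.26  1.    1.76 -0.23  1.25  0.55] [ 510.51 -199.11  329.96]
```

View pics/w2.png

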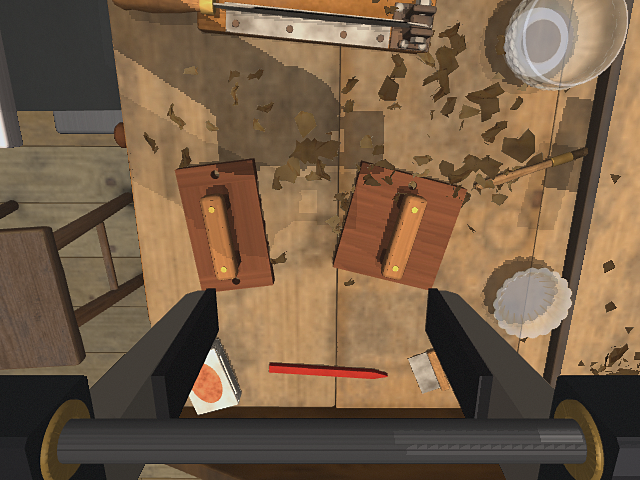

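Run:
```python
from h import *
im=cv2.imread('pics/w2.png')[:,:,::-1].copy()
for nm,s in [('slim',[(415,210),(394,269)]),('stout',[(211,210),(223,269)])]:
    P,uv=pins(im,s,z=60,r=4); v=P[0]-P[1]
    print(nm,P,uv,'len',np.linalg.norm(v),'c',P.mean(0),'yaw',np.arctan2(-v[0],v[1]))
im=cv2.imread('pics/w2.png')
def z(u,v,s=30,k=4.5):
    return cv2.resize(im[v-s:v+s,u-s:u+s],None,fx=k,fy=k,interpolation=cv2.INTER_NEAREST)
cv2.imwrite('pics/z2.png',np.vstack([np.hstack([z(415,205),z(390,269)]),np.hstack([z(211,190),z(230,275)])]))
for uv in [(177,169),(253,158),(273,284),(203,290),(362,161),(467,187),(436,290),(333,267)]: print(ray('wrist',uv,19))
print(ray('wrist',(215,175),19),ray('wrist',(236,281),19))
print(kin.ik([604,-248,31],rot(-0.3)),kin.ik([604,-248,31],rot(0)))
```

```text
slim [[ 608.87 -217.59   60.  ]
 [ 592.09 -283.78   60.  ]] [[414.32 209.62  34.  ]
 [395.09 268.3   33.  ]] len 68.2772168166699 c [ 600.48 -250.69   60.  ] yaw -0.2483878663672727
stout [[ 394.51 -217.78   60.  ]
 [ 402.9  -285.37   60.  ]] [[211.05 209.43  37.  ]
 [223.27 269.36  33.  ]] len 68.10599329019352 c [ 398.71 -251.58   60.  ] yaw 0.12346215346307973
[ 348.99 -181.02   19.  ]
[ 434.71 -168.69   19.  ]
[ 452.1  -320.19   19.  ]
[ 366.25 -328.28   19.  ]
[ 556.02 -171.77   19.  ]
[ 676.02 -200.76   19.  ]
[ 651.17 -327.76   19.  ]
[ 524.93 -297.96   19.  ]
[ 391.08 -187.66   19.  ] [ 407.29 -316.33   19.  ]
[-0.22  0.85  0.82  1.75 -0.77  0.91  0.64] [-0.19  0.83  0.78  1.74 -0.73  0.89  0.91]
```

View pics/z2.png

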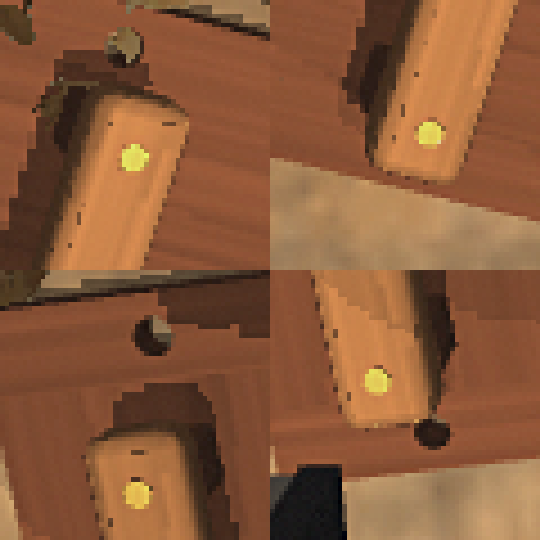

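```bash
cat >> h.py <<'E'
def fine(p,rv,feed=60,n=3,tol=0.3):
    p=np.array(p,float);cmd=p.copy()
    for k in range(n):
        robot.servo_line(cmd,feed=feed,rotation=rv); robot.hold(0.15)
        e=p-robot.observe()['tcp_pos']
        if np.linalg.norm(e)<tol: break
        cmd=cmd+e
    return e,cmd
def st(l=''):
    o=robot.observe(); M=Ro.from_rotvec(o['tcp_rot']).as_matrix()
    print(l,'t %.2f'%o['t'],o['tcp_pos'],'yaw %.4f'%np.arctan2(M[1,1],M[0,1]),'xax',M[:,0],'F',o['contact_force'],'T',o['wrist_torque'],'g %.3f'%o['grip_width']); return o
E
python3 - <<'E'
from h import *
r=rot(-0.243)
robot.movep([601.5,-250,120],r); grip(0.65)
st()
robot.servo_line([601.5,-250,31.5],feed=120); st('down')
grip(0.0,40); st('grip')
robot.servo_line([601.5,-250,45],feed=60); robot.hold(.2); st('lift')
E
```

```text
t 7.65 [ 601.5  -249.95  120.05] yaw -0.2429 xax [ 0.  0. -1.] F [ 0.32  0.13 -0.11] T [-0.09  0.05  0.01] g 0.652
down t 8.53 [ 601.93 -250.51   32.1 ] yaw -0.2432 xax [ 0. -0. -1.] F [ 0.54 -0.52  0.08] T [-0.03  0.07  0.  ] g 0.649
grip t 9.17 [ 601.16 -249.86   31.66] yaw -0.2429 xax [-0.  0. -1.] F [-1.63  0.75  3.32] T [0.23 0.57 0.03] g 0.256
lift t 9.74 [ 601.37 -249.86   44.76] yaw -0.2429 xax [-0.  0. -1.] F [ 0.99 -0.47 -2.06] T [-0.06  0.07 -0.03] g 0.254
```

Run:
```python
from h import *
robot.servo_line([601.4,-250,260],feed=300); 
robot.movep([612.3,296.9,260],rot(-0.016)); st('over')
robot.servo_line([612.3,296.9,90],feed=200)
e,c=fine([612.3,296.9,75],rot(-0.016)); print(e); st('hover')
snap('wrist','w3.png');snap('side','s3.png');snap('top','t3.png')
im=cv2.imread('pics/s3.png');cv2.imwrite('pics/s3z.png',cv2.resize(im[230:430,150:350],None,fx=3,fy=3,interpolation=cv2.INTER_CUBIC))
```

```text
over t 12.58 [613.06 294.83 260.28] yaw -0.0190 xax [ 0. -0. -1.] F [-0.31 -0.23 -2.19] T [-0.06  0.07  0.01] g 0.256
[ 0.19 -0.04  0.17]
hover t 14.53 [612.11 296.94  74.83] yaw -0.0160 xax [ 0.  0. -1.] F [-1.28  0.2  -1.77] T [-0.14  0.03 -0.  ] g 0.259
```

View pics/w3.png

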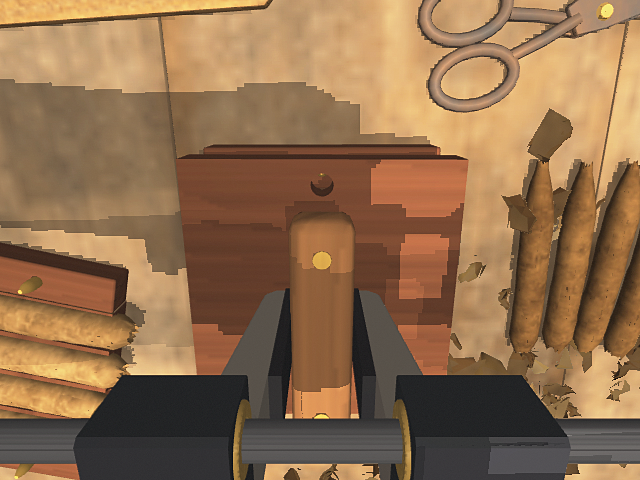

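View pics/s3z.png

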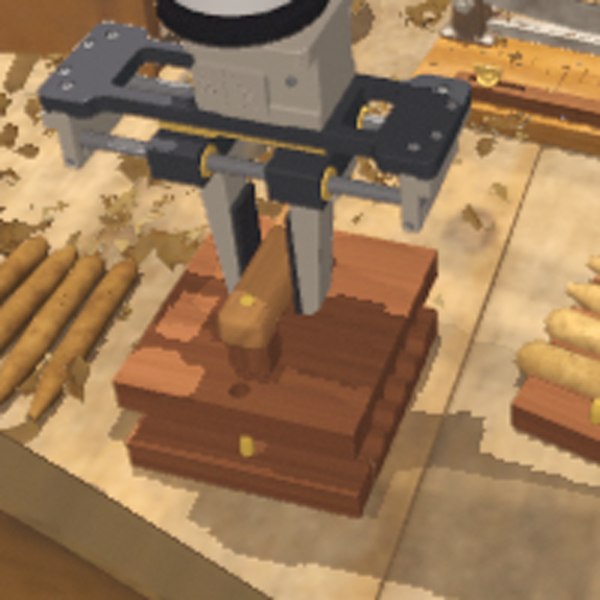

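Run:
```python
from h import *
im=cv2.imread('pics/w3.png');cv2.imwrite('pics/w3z.png',cv2.resize(im[130:220,260:390],None,fx=6,fy=6,interpolation=cv2.INTER_NEAREST))
th=-0.016
def P(c,dx,dy,z): return proj('wrist',[c[0]+dx*np.cos(th)-dy*np.sin(th),c[1]+dx*np.sin(th)+dy*np.cos(th),z])
c=(612.1,296.94)
print('bore top',P(c,0,53.5,62.2),P(c,0,58.5,62.2),P(c,0,48.5,62.2),P(c,5,53.5,62.2)); print('bore bottom',P(c,0,53.5,43.2),P(c,0,58.5,43.2),P(c,0,48.5,43.2))
print('tip',P(c,0,53.5,33),'base',P(c,0,53.5,19))
print('top edges',P(c,-62,64.5,62.2),P(c,62,64.5,62.2),'bottom',P(c,-62,64.5,19),P(c,62,64.5,19))
```

```text
bore top [320.25 182.13] [320.24 170.44] [320.26 193.62] [331.89 182.13]
bore bottom [320.37 175.43] [320.37 164.75] [320.38 185.95]
tip [320.43 172.3 ] base [320.5  168.46]
top edges [173.25 156.16] [467.21 156.18] bottom [200.87 147.12] [440.1  147.14]
```

View pics/w3z.png

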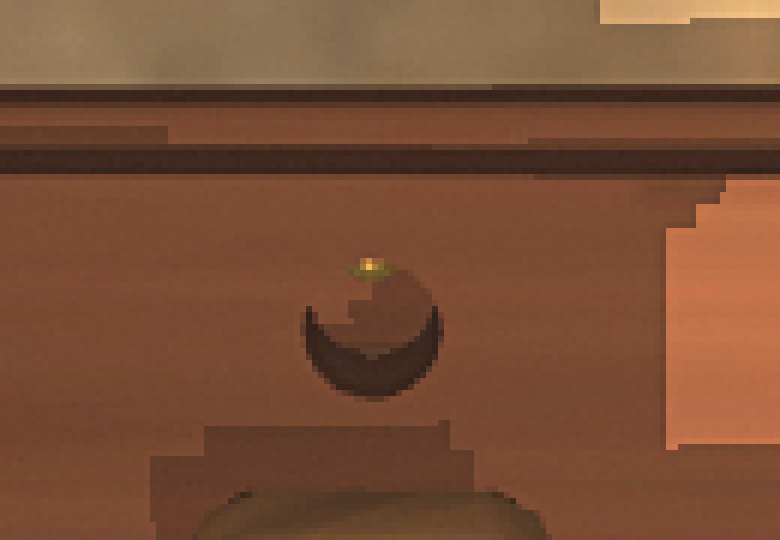

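Run:
```python
from h import *
r=rot(-0.016)
p=np.array([612.3,298.0,75])
e,c=fine(p,r); off=c-p; print(e,off)
im=snap('wrist','w4.png')[:,:,::-1]
cv2.imwrite('pics/w4z.png',cv2.resize(im[130:220,260:390],None,fx=6,fy=6,interpolation=cv2.INTER_NEAREST))
st()
```

```text
[0.02 0.03 0.03] [0. 0. 0.]
 t 15.13 [612.32 297.94  75.01] yaw -0.0161 xax [ 0. -0. -1.] F [-0.49 -1.   -2.57] T [-0.04  0.06 -0.03] g 0.257
```

View pics/w4z.png

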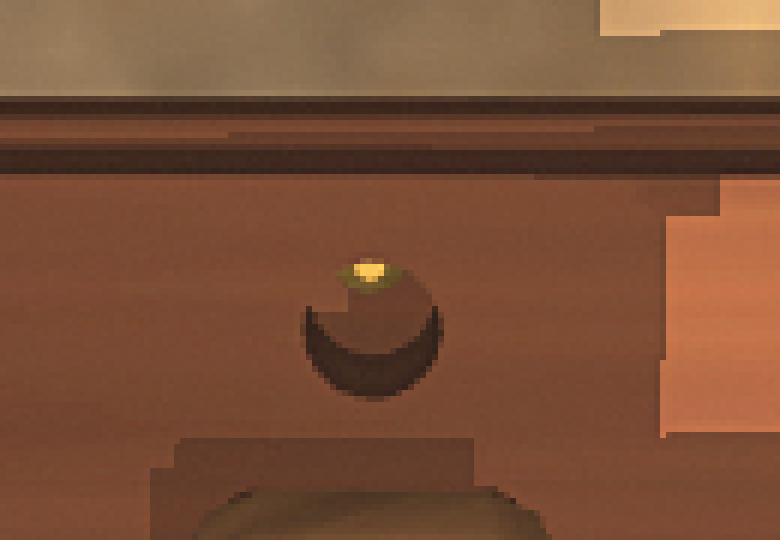

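Run:
```python
from h import *
robot.servo_line([612.3,298,66],feed=60)
for z in (62,58,55,53,51.5,50.5,49.5):
    robot.servo_line([612.3,298,z],feed=30); o=st(z)
    if o['contact_force'][2]>12: print('stop');break
```

```text
62 t 15.72 [612.18 297.92  61.75] yaw -0.0160 xax [-0. -0. -1.] F [-0.4   0.63 -1.37] T [-0.08  0.1  -0.03] g 0.257
58 t 16.00 [612.13 297.98  57.75] yaw -0.0160 xax [-0. -0. -1.] F [-0.74  0.64 -2.59] T [-0.13  0.05 -0.03] g 0.254
55 t 16.25 [612.11 297.96  54.75] yaw -0.0160 xax [-0. -0. -1.] F [ 0.51  0.19 -2.67] T [-0.08  0.1  -0.02] g 0.258
53 t 16.50 [612.19 298.    52.85] yaw -0.0161 xax [-0. -0. -1.] F [-0.79  1.03 -2.99] T [-0.07  0.03  0.03] g 0.259
51.5 t 16.75 [612.24 297.95  51.39] yaw -0.0160 xax [-0. -0. -1.] F [-0.34  0.05 -2.97] T [-0.08  0.04  0.04] g 0.253
50.5 t 17.00 [612.56 298.04  50.77] yaw -0.0160 xax [ 0.  0. -1.] F [-0.61 -0.13 -0.91] T [-0.01  0.07 -0.02] g 0.257
49.5 t 17.25 [612.53 298.04  50.66] yaw -0.0160 xax [ 0.  0. -1.] F [-1.93 -0.98  6.39] T [-0.2   0.7  -0.01] g 0.258
```

Run:
```python
from h import *
robot.servo_line([612.4,298,50.4],feed=30); grip(0.62); st('rel')
robot.servo_line([612.4,298,150],feed=200)
snap('side','s5.png')
im=cv2.imread('pics/w1.png')[:,:,::-1].copy()
P,uv=pins(im,[(257,221),(235,326)],r=6); print(uv)
# recompute using pose of w1: translate by known cam: use tool-fixed cam
robot.movep([434,265,230],rot(-0.243)); robot.hold(.1)
im=snap('wrist','w5.png'); st()
i=viewer.camera_info('wrist')
print([(w('wrist',d['at'],i),round(d['confidence'],2)) for d in viewer.pinpoint('stout_bottom_face','wrist')[:3]])
im=cv2.imread('pics/s5.png');cv2.imwrite('pics/s5z.png',cv2.resize(im[230:430,150:350],None,fx=3,fy=3,interpolation=cv2.INTER_CUBIC))
```

```text
rel t 18.15 [612.4  298.    50.39] yaw -0.0160 xax [ 0.  0. -1.] F [-0.4  -0.13 -0.37] T [-0.05  0.05  0.03] g 0.619
[[256.79 220.76  42.  ]
 [234.4  325.8   45.  ]]
 t 19.81 [435.17 264.97 229.81] yaw -0.2433 xax [ 0. -0. -1.] F [ 0.1  -0.01  0.3 ] T [-0.1   0.1  -0.03] g 0.619
[(array([433.97, 230.45,  20.11]), 0.78)]
```

View pics/w5.png

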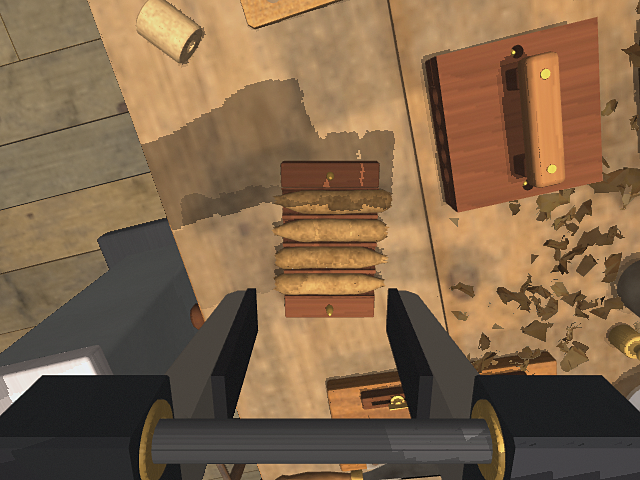

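View pics/s5z.png

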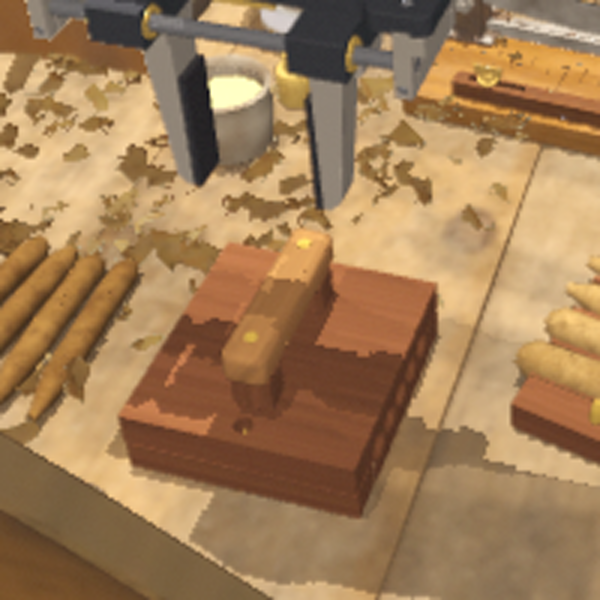

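Run:
```python
from h import *
im=cv2.imread('pics/w5.png')[:,:,::-1].copy()
P,uv=pins(im,[(330,176),(330,312)],r=7); v=P[0]-P[1]
print(P,uv,np.linalg.norm(v),P.mean(0),np.arctan2(-v[0],v[1]))
C=[ray('wrist',u,19) for u in [(282,162),(379,162),(374,317),(285,317)]]; C=np.array(C);print(C,C.mean(0))
# control: slim top screws & known pose (612.5,298)
P,uv=pins(im,[(545,74),(551,169)],z=79,r=6);print('slim screws',P,P.mean(0))
```

```text
[[449.42 289.12  25.5 ]
 [418.37 163.37  25.5 ]] [[329.75 175.62  52.  ]
 [329.18 309.62  60.  ]] 129.52573210121133 [433.9  226.24  25.5 ] -0.24208980491662757
[[411.24 309.97  19.  ]
 [494.34 289.31  19.  ]
 [458.83 141.64  19.  ]
 [373.43 162.91  19.  ]] [434.46 225.96  19.  ]
slim screws [[613.79 330.46  79.  ]
 [612.47 262.5   79.  ]] [613.13 296.48  79.  ]
```

Run:
```python
from h import *
r=rot(0.121); p=[399.3,-251.6]
robot.servo_line([435,265,270],feed=300)
robot.movep([*p,250],r)
robot.servo_line([*p,120],feed=250); robot.hold(.1)
im=snap('wrist','w6.png'); st()
```

```text
t 22.83 [ 400.56 -251.98  121.44] yaw 0.1215 xax [ 0. -0. -1.] F [0.15 0.76 0.64] T [-0.05  0.08 -0.04] g 0.621
```

View pics/w6.png

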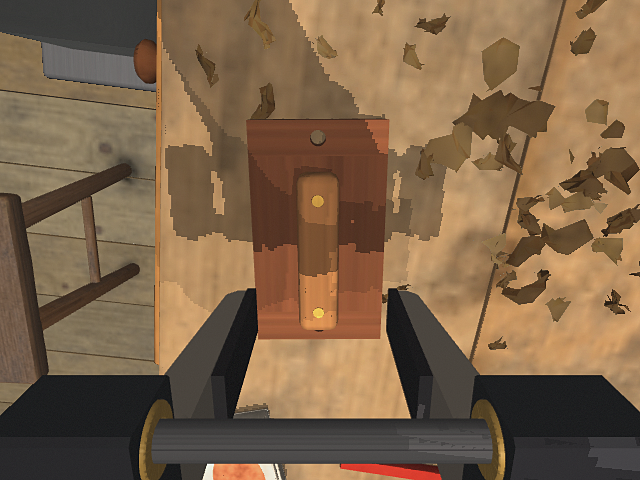

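Run:
```python
from h import *
r=rot(0.121); p=[399.3,-251.6]
robot.servo_line([*p,31.5],feed=120); robot.hold(.1); st('down')
grip(0.0,40); st('grip')
robot.servo_line([*p,45],feed=60); robot.hold(.15); st('lift')
robot.servo_line([*p,260],feed=300)
robot.movep([433.7,226.1,260],rot(-0.242)); st('over')
robot.servo_line([433.7,226.1,120],feed=200)
e,c=fine([433.7,226.1,100],rot(-0.242)); print(e,c); st('hover')
im=snap('wrist','w7.png'); snap('side','s7.png')
im=cv2.imread('pics/s7.png');cv2.imwrite('pics/s7z.png',cv2.resize(im[230:430,270:470],None,fx=3,fy=3,interpolation=cv2.INTER_CUBIC))
```

```text
down t 23.82 [ 399.9  -251.88   32.21] yaw 0.1211 xax [ 0. -0. -1.] F [0.06 0.58 0.37] T [-0.03  0.06 -0.01] g 0.617
grip t 24.42 [ 399.22 -251.59   31.56] yaw 0.1210 xax [-0.  0. -1.] F [-0.77  1.3   2.68] T [-0.01  0.24  0.06] g 0.258
lift t 24.94 [ 399.29 -251.4    44.93] yaw 0.1212 xax [-0.  0. -1.] F [-0.74 -0.06 -2.57] T [-0.08  0.03  0.  ] g 0.257
over t 27.56 [434.13 224.88 259.71] yaw -0.2438 xax [-0. -0. -1.] F [ 0.31  0.05 -1.43] T [-0.1   0.05 -0.05] g 0.256
[-0.22 -0.06 -0.19] [433.7 226.1 100. ]
hover t 29.04 [433.92 226.16 100.19] yaw -0.2420 xax [ 0.  0. -1.] F [ 0.22  0.15 -2.03] T [-0.1   0.07  0.05] g 0.258
```

View pics/w7.png

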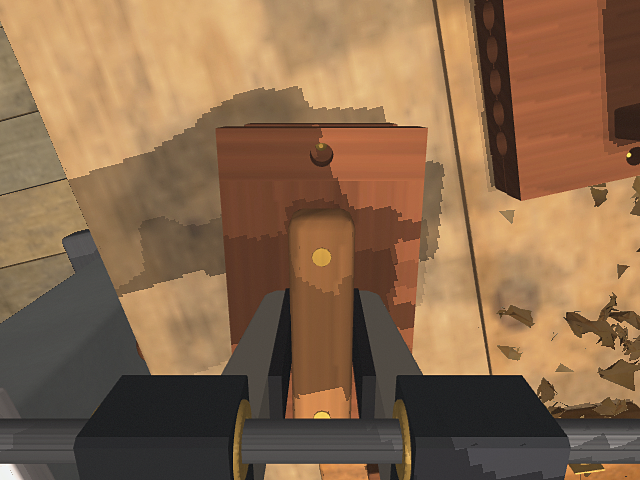

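View pics/s7z.png

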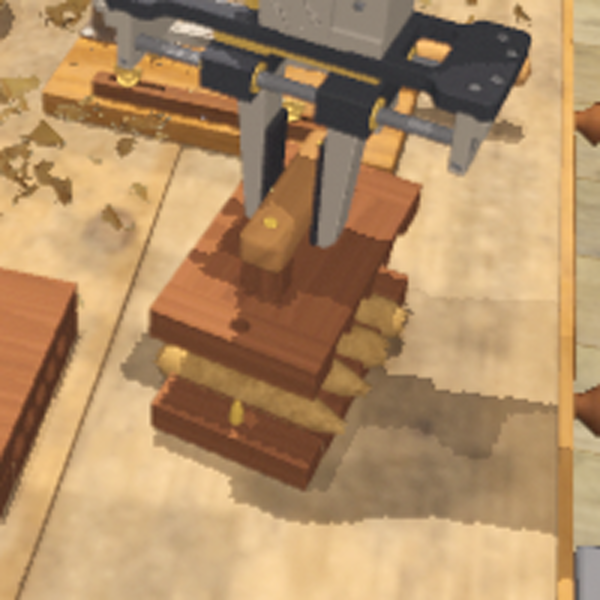

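Run:
```python
from h import *
e,c=fine([433.7,226.1,75],rot(-0.242),feed=40); print(e,c); o=st('hover')
im=snap('wrist','w8.png'); im=cv2.imread('pics/w8.png')
cv2.imwrite('pics/w8z.png',cv2.resize(im[110:220,210:440],None,fx=3.4,fy=5,interpolation=cv2.INTER_NEAREST))
th=-0.242;c=o['tcp_pos'];b=c[2]-31.56
def P(dx,dy,z): return proj('wrist',[c[0]+dx*np.cos(th)-dy*np.sin(th),c[1]+dx*np.sin(th)+dy*np.cos(th),z])
print('bore top',P(0,65,b+19),'low rim',P(0,60,b+19),'tip',P(0,65,33)); print('top edge',P(-44,76,b+19),P(44,76,b+19),'bottom',P(-44,76,19),P(44,76,19))
print('screws',P(0,34,b+60),P(0,-34,b+60))
for col in (300,345): print(im[110:150,col].astype(int).tolist())
```

```text
[0.18 0.09 0.19] [433.51 225.98  74.77]
hover t 30.47 [433.52 226.01  74.81] yaw -0.2420 xax [ 0.  0. -1.] F [ 0.02 -0.16 -2.1 ] T [-0.06  0.1   0.03] g 0.258
bore top [320.01 155.35] low rim [320.02 167.28] tip [320.24 148.95]
top edge [213.67 128.39] [426.3  128.41] bottom [234.13 124.46] [406.51 124.48]
screws [319.65 257.24] [319.86 418.12]
[[77, 106, 134], [76, 107, 134], [76, 107, 135], [78, 108, 136], [79, 110, 137], [77, 108, 136], [78, 108, 136], [78, 108, 136], [79, 112, 140], [78, 110, 139], [80, 113, 142], [78, 113, 141], [80, 112, 142], [88, 124, 155], [28, 38, 55], [29, 40, 64], [36, 48, 74], [29, 38, 54], [43, 63, 102], [47, 71, 117], [46, 69, 115], [47, 69, 114], [48, 71, 116], [48, 72, 119], [47, 71, 119], [48, 72, 119], [49, 73, 121], [49, 75, 124], [52, 74, 125], [51, 74, 124], [51, 75, 125], [48, 71, 121], [48, 72, 119], [48, 70, 116], [48, 71, 115], [48, 70, 114], [48, 70, 115], [46, 68, 112], [46, 69, 113], [47, 70, 114]]
[[121, 175, 219], [123, 178, 223], [130, 189, 236], [81, 113, 143], [81, 111, 141], [84, 115, 146], [82, 114, 144], [82, 116, 145], [82, 116, 144], [83, 117, 146], [82, 116, 147], [85, 117, 147], [86, 120, 148], [94, 129, 161], [26, 35, 53], [28, 41, 65], [33, 46, 68], [22, 27, 39], [72, 111, 193], [67, 105, 178], [65, 103, 174], [63, 101, 173], [69, 103, 177], [68, 104, 179], [69, 103, 180], [67, 107, 182], [68, 107, 187], [66, 107, 186], [71, 108, 186], [70, 110, 188], [71, 108, 187], [67, 106, 183], [68, 104, 180], [65, 104, 175], [65, 100, 173], [65, 101, 174], [67, 103, 173], [66, 101, 172], [66, 102, 173], [67, 102, 173]]
```

View pics/w8z.png

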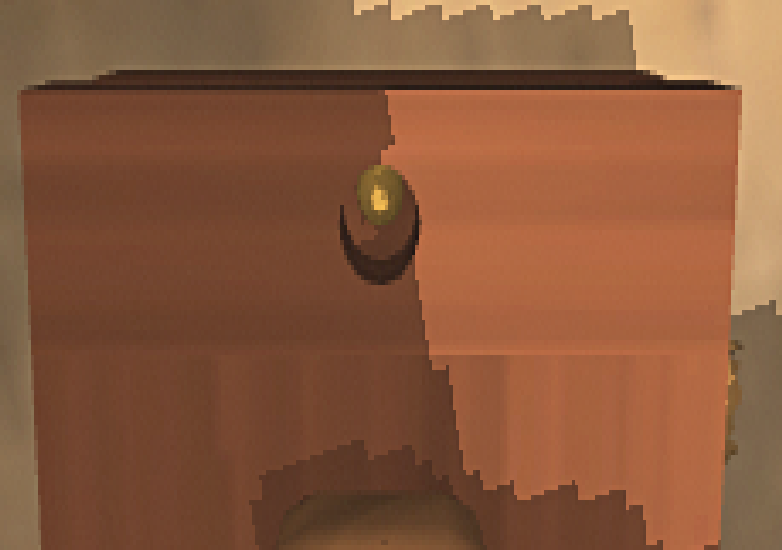

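Run:
```python
from h import *
snap('side','s9.png'); snap('top','t9.png')
for c in ['side','top']:
  viewer.read_camera(c)
  for n in ['slim_top_centre','stout_top_centre','stout_bottom_face','tuck_cutter','footed_glass','paste_pot','brass_weight']:
    print(c,n,[(w(c,d['at']),round(d['confidence'],2)) for d in viewer.pinpoint(n,c)[:1]])
st()
```

```text
side slim_top_centre [(array([614.57, 302.3 ,  48.14]), 0.74)]
side stout_top_centre [(array([428.36, 228.04,  72.03]), 0.59)]
side stout_bottom_face []
side tuck_cutter [(array([468.88,   8.49,  -0.62]), 0.92)]
side footed_glass [(array([735.9 , -49.26,   1.63]), 0.59)]
side paste_pot [(array([730.88, 104.78,  -0.19]), 0.55)]
side brass_weight [(array([707.03,  48.3 ,  -0.1 ]), 0.56)]
top slim_top_centre [(array([614.92, 298.53,  52.36]), 0.66)]
top stout_top_centre [(array([438.66, 226.22,  76.6 ]), 0.92)]
top stout_bottom_face []
top tuck_cutter [(array([467.45,   8.83,  -0.09]), 0.86)]
top footed_glass [(array([735.47, -47.42,   2.28]), 0.9)]
top paste_pot [(array([734.79, 105.55,   0.22]), 0.66)]
top brass_weight [(array([704.59,  45.35,   1.73]), 0.52)]
 t 31.42 [433.51 225.97  74.76] yaw -0.2420 xax [ 0. -0. -1.] F [ 0.14 -0.03 -2.39] T [-0.06  0.09  0.02] g 0.257
```

View pics/s9.png

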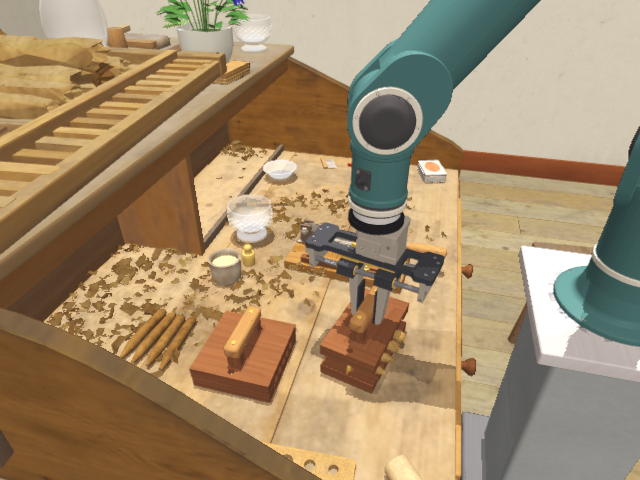

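The side picture shows the slim mould closed at about (245,352). The stout top is held level over the filled bottom at about (365,340), and nothing between has moved.

Run:
```python
from h import *
robot.job_done(); st()
```

```text
the job is handed in; nothing more can be done
the job is handed in; nothing more can be done
```

The empty slim mould is closed and released. The stout top is held level over the filled mould, about 10 mm clear of the pin tips. I handed the job in at about 31 s.

- **Slim top:** it reached its stop at TCP z 50.7 mm, where its face should meet the lower one. I pressed with about 6–9 N, let go, and a side picture showed the two halves flush.
- **Stout top:** its underside is at about 43 mm, with the pin tips at 33 mm. Seen through the bore in the wrist picture, the pin is centred across and within about 0.3 mm along. Yaw is -0.242 rad, matching the pins. The wrist carried only the top's weight (about 2.4 N), so the last reading showed no sign of contact.
- **Things in between:** the cutter, bowl, pot and weight came out where they started in both cameras, within the network's scatter of about 4 mm.

**What disagreed or couldn't be checked:**
- The edge of the stout bottom suggested about 0.8 mm of misalignment the other way. I trusted the pins instead.
- The networks put the held top 5 mm off in x in the side and top views, in opposite directions.
- They could not see the covered stout bottom at the end. That it did not shift rests on the pin view and the force readings.

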